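Release a spent filter cartridge from its push-latch bank

TASK

The red filter cartridge in the tilted bank is spent. It is held by a push-to-release latch: press it inward, not hard, until the latch lets go and it springs out, then pull it free and set it down gently in the white tray. Leave the two blue cartridges latched and do not disturb the other things.

Things in the scene. Friction and masses are not known exactly. Their poses are not given: they have to be found in the camera images.
- cart_red: Square filter cartridge 24 x 24 mm, 70 mm long, grey with a red ribbed top part of 22 mm; about 0.08 kg. Origin: centre of its foot; z runs along it to its flat top (z = 0.070). Latched, it shows 14 mm above the bank's face; sprung out, 30 mm. Lugs (4 mm, 20 to 26 mm above the foot) on its x sides run in the bay's slots. This is the one to remove; any of the three bays may hold it.
- cart_blue_1: Square filter cartridge 24 x 24 mm, 70 mm long, grey with a blue ribbed top part of 22 mm; about 0.08 kg. Origin: centre of its foot; z runs along it to its flat top (z = 0.070). Latched, it shows 14 mm above the bank's face; sprung out, 30 mm. Lugs (4 mm, 20 to 26 mm above the foot) on its x sides run in the bay's slots. Must stay latched.
- cart_blue_2: Square filter cartridge 24 x 24 mm, 70 mm long, grey with a blue ribbed top part of 22 mm; about 0.08 kg. Origin: centre of its foot; z runs along it to its flat top (z = 0.070). Latched, it shows 14 mm above the bank's face; sprung out, 30 mm. Lugs (4 mm, 20 to 26 mm above the foot) on its x sides run in the bay's slots. Must stay latched.
- bank: Aluminium block, fixed, with three bays; face 90 x 210 mm. Origin: centre of the face, 112 mm above the table. z: outward normal of the face, the way cartridges come out; leans 25 degrees from vertical to the block's robot side. y: along the row of bays (at y = +0.07, 0, -0.07); x: up the slope. A sprung-out cartridge is loose in its guide (1 mm play a side, foot 40 mm deep): draw it along z.
- mouth_a (a point): Centre of the left cartridge bay (bay seen from the robot), on the bank's face; 26 x 26 mm; axes as the bank's. In every bay pressing works against a spring (5 to 7 N to start, up to 11 N). The latch trips silently 4 to 9 mm down, differently in each bay; a hard stop follows 3 mm after that (7 to 12 mm down), where force climbs steeply.
- mouth_b (a point): Centre of the middle cartridge bay (bay seen from the robot), on the bank's face; 26 x 26 mm; axes as the bank's. In every bay pressing on to the stop, about 15 N, always trips the latch; pressing it with some 30 N or more spoils it. A latched cartridge cannot be pulled out.
- mouth_c (a point): Centre of the right cartridge bay (bay seen from the robot), on the bank's face; 26 x 26 mm; axes as the bank's. In every bay, once tripped and let go, a damped spring lifts the cartridge 16 mm above its latched place in about 0.5 s. If it was not tripped it returns to the latched place: press again, deeper.
- cart_red_mid (a point): Middle of the red cartridge: on its axis, 35 mm above its foot.
- tray: White open tray, 130 x 160 mm (x, y) and 28 mm high, walls and floor 4 mm thick, heavy. Origin: centre of its underside.
- tray_in (a point): Centre of the tray's inner floor, 4 mm above the table; inside it measures 122 x 152 mm; axes as the tray's.
- lens_box: Small pale lens box 47 x 45 x 19 mm standing loose near the tray; a bystander. Origin: centre of its underside.
- driver: Ball driver with a yellow handle, 193 x 21 x 20 mm, lying loose between bank and tray; a bystander. Origin: centre of its underside.
Not all that is in view belongs to the job. What is shaped like the cart_red but green is not meant.

How it is judged (in metres and radians):
On the way, in this order (a step that is already met when the one before it is completed fails the run):
1. the red cartridge is pressed inward by at least 3 mm (z of cart_red in the frame of bank below -0.059 m).
2. the latch has let go: the red cartridge stands sprung out (10 mm or more above its latched place) in its bay (z of cart_red in the frame of bank between -0.046 and -0.02 m), for 0.1 s.
3. the red cartridge has been pulled free of the bank (z of cart_red in the frame of bank above 0.003 m).
At the end, for the whole second after the job is handed in: The red cartridge rests inside the white tray, standing or lying (its middle inside the walls and no more than 42 mm above the tray's floor), still and borne by the tray; both blue cartridges are latched in their bays, within 6 mm of where they were (x of cart_red_mid in the frame of tray_in between -0.055 and 0.055 m and y of cart_red_mid in the frame of tray_in between -0.07 and 0.07 m and z of cart_red_mid in the frame of tray_in below 0.042 m and contact force between cart_red and tray above 0.1 N and linear speed of cart_red below 0.02 m/s and distance of each of cart_blue_1, cart_blue_2 from where it was at the start of the episode below 0.006 m); the robot touches nothing.
It fails at once if the red cartridge is rammed or wrenched in the bank (its contact forces there, pushing and sideways together, pass 60 N) (contact force between cart_red and bank above 60 N).
It fails at once if the red cartridge is dropped or thrown (faster than 0.7 m/s while not held) (linear speed of cart_red above 0.7 m/s and contact force between the fingers and cart_red below 0.05 N).
It fails at once if a blue cartridge is moved by more than 6 mm (distance of any of cart_blue_1, cart_blue_2 from where it was at the start of the episode above 0.006 m).
It fails at once if the lens box or the ball driver is moved by more than 30 mm, or the tray by more than 30 mm (distance of any of lens_box, driver, tray from where it was at the start of the episode above 0.03 m).
It also fails if it takes over 54 s, if anything falls off the work surface, if the arm or the gripper's body presses on something with over 40 N, if the wrist force passes 120 N, or if a joint passes its speed limit or range.

ROBOT

A 6-joint arm with a two-finger parallel gripper is mounted at the origin on a cart in front of the work surface, level with it; the furniture and walls round the work are solid. World frame = base frame: x ahead of the robot, y to its left, z up, the work surface at z = 0. Lengths are in mm, angles in rad, forces in N, time in s.
With the tool pointing down it reaches from about 350 to 975 mm from the base axis. Payload 7.1 kg.
Tool frame: the origin (TCP) lies at the very end of the fingers, on their centre line; the grasp point (between the pads) lies 19 mm behind it; z points along the fingers, y is the line along which they close (so a half turn about z gives the same grasp; the last joint's range is limited). The gripper opens to 88 mm and grips with 3 to 60 N. Pads are 20 mm wide; open, the fingers measure 115 mm over their backs; the gripper's body (75 mm by 178 mm) begins 61 mm behind the grasp point.
Start: joints at [1.167, 0.423, 1.63, -0, 1.089, -0.019], TCP at [234.576, 579.292, 222.675] pointing down, gripper open.
Joint ranges: [-3, 3], [-0.9, 2.11], [0.09, 2.58], [-1.31, 4.45], [0.11, 2.69], [-2.54, 2.54]. Speed limits (rad/s): [2.39, 2.39, 3.01, 3.14, 3.14, 3.14].

INTERFACE

Orientations are given as a rotation vector (axis times angle).
In Python, from workcell import ctrl gives the robot as it stands. The module is installed in compiled form; this text tells all that it offers.
- The arm moves only by the shell command python3 -m inch 'ROWS'. ROWS is JSON, a list of rows, each a list of 7 numbers: the shift along the tool's x, y, z scaled (see below), then the turn, a rotation vector about the tool's x, y, z scaled (see below), then the closure, from -1 (fully open) to 1 (shut). In form: [[tx, ty, tz, wx, wy, wz, hand], ...]. A call has 1 to 10 rows; each row is the pose to reach, as a shift and turn from the pose commanded when the call began, along the tool's axes at that moment; what a row does not reach only later rows make up. The controller multiplies each number of a shift by 0.15 m and each number of a turn by pi/4 rad. A row lasts 1/8 s, in which the tool goes at most 62.5 mm and 10.7 degrees, less where a joint would pass 70% of its speed; a pose out of reach is approached as far as the arm can. A call with a number of a shift or a turn outside -1 to 1 is refused whole. A call with a gripper value outside its range is refused whole. The fingers move at their own pace and stop on an object; the grip force is fixed at half the most. Time passes only in rows, so rows that repeat a pose let the fingers close. It gives the time, the measured TCP pose, the force, the opening and the grip force at its end, in the units of the state.
- ctrl.get_obs(): the state, without advancing time (a new reading comes with each control period).
- ctrl.get_image(name): name is "scene" or "side" or "wrist"; returns the picture (384x512x3 uint8, red, green, blue); there is no depth.
- ctrl.camera_params(name): a dict with "vfov" (degrees; the focal length in pixels is half the picture's height over the tangent of half this angle, whatever the lens; pixels are square), "cx", "cy" (the principal point, pixels), "eye" and "attitude" of the camera in the world; the wrist camera has in their place "tool_from_camera" (4x4, takes a point from camera to tool coordinates, whose origin is the TCP and whose axes are the flange's). Camera axes: x right, y up, looking along -z (the intrinsics and any distortion apply to the point x, -y, -z); pixel columns grow to the right and rows downward; lengths in mm; the calibration is good to about 2 mm. A picture is of the moment at which its call begins: read the wrist's pose just before it. camera_params takes no time and is no camera call.
- ctrl.close_job(): hands the job in; it is judged then, once.
The state is a dict: "t": time; "qpos": joint angles; "qvel": joint speeds; "joint_torque": joint torques, N m; "ee_pos": TCP position; "orientation": TCP orientation; "ft_force": force on the tool from outside, world axes, zero at the start; "moment": the same for the moment, N m; "width": finger opening in mm; "grasp_force": force on a finger pad.
Only numpy, scipy, OpenCV 4.12 (cv2) and the standard library are available. Lean on these libraries where they do the work, as an engineer would, in place of code of your own. Each camera call takes 0.05 s, during which the arm holds its last target. There are 200 camera calls.

## Working session

There is one attempt and no reset: what is moved stays moved. The work goes in short steps, Python scripts to look and compute and a shell command to move; the robot and the scene stay as the last step left them, time stands still between calls to the robot, and variables do not carry over. Pictures are saved under pics/ and viewed, at most 10 in all, crops included, and the job is handed in when it is done.

```bash
mkdir -p pics
python3 - <<'E'
from workcell import ctrl
import cv2,numpy as np
np.set_printoptions(suppress=True,precision=4)
print(ctrl.get_obs())
ims=[]
for n in("scene","side","wrist"):
    print(n,ctrl.camera_params(n)); im=ctrl.get_image(n)[:,:,::-1]; cv2.imwrite(f"pics/{n}0.png",im)
E
```

```text
{'t': 0.0, 'qpos': array([ 1.167 ,  0.4238,  1.6307, -0.    ,  1.0886, -0.019 ]), 'qvel': array([ 0.    ,  0.0007,  0.0008, -0.0003,  0.0007, -0.0001]), 'joint_torque': array([ -0.0001, -54.4622, -27.366 ,   0.0646,   0.0226,  -0.0001]), 'ee_pos': array([234.3737, 578.8022, 221.927 ]), 'orientation': array([-0.6006, -3.0833,  0.0023]), 'ft_force': array([ 0.6368,  0.2074, -0.2085]), 'moment': array([-0.0057, -0.0069,  0.0043]), 'grasp_force': 0.0, 'width': 87.89091025207709}
scene {'vfov': 44.423819740715544, 'cx': 256.1090563175561, 'cy': 197.72427489813478, 'eye': array([ -159.6936, -1269.6384,  1004.419 ]), 'attitude': array([ 0.9469, -0.2436, -0.4399])}
side {'vfov': 57.60772216631867, 'cx': 257.1049693776866, 'cy': 190.79097766450346, 'eye': array([323.4564, 752.3045, 812.0636]), 'attitude': array([ 0.1131, -1.2545, -2.6479])}
wrist {'vfov': 68.46700555022693, 'cx': 253.54442525613146, 'cy': 190.03553461098898, 'tool_from_camera': array([[  -0.0011,    0.9589,    0.2838,   77.3131],
       [   1.    ,    0.0012,   -0.0003,    0.3037],
       [  -0.0007,    0.2838,   -0.9589, -162.9795],
       [   0.    ,    0.    ,    0.    ,    1.    ]])}
```

View pics/scene0.png

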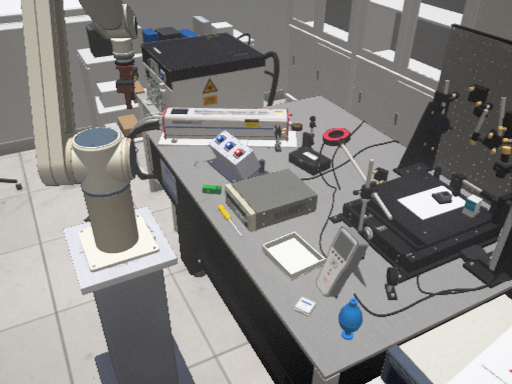

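View pics/side0.png

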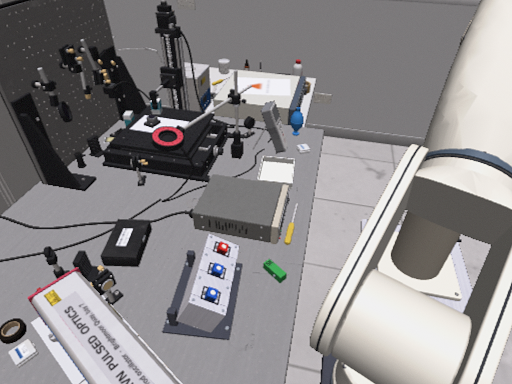

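The scene picture shows the bank at about (235,150), the tray at (294,254), the driver at (229,219) and the lens box at (305,306). The side picture shows red at (223,247) and blues at (217,269) and (211,294), with the green lookalike lying at (274,270).
Possible confusions, side view: red cartridge (223,247), red ring (168,136), red laser trim (45,290), green lookalike (274,270), blue cartridges, blue figure (297,120). I choose (223,247), the red ribbed top in the bank, and will check it in a crop.

```bash
cat > h.py <<'E'
import cv2,numpy as np
from scipy.spatial.transform import Rotation as R
from workcell import ctrl
np.set_printoptions(suppress=True,precision=2)
def pose():
    o=ctrl.get_obs(); return np.array(o['ee_pos']),R.from_rotvec(o['orientation'])
def cam(n,T=None):
    p=ctrl.camera_params(n); f=192/np.tan(np.radians(p['vfov']/2))
    if n=='wrist':
        t,r=T; M=np.array(p['tool_from_camera']); return f,p['cx'],p['cy'],t+r.apply(M[:3,3]),r.as_matrix()@M[:3,:3]
    return f,p['cx'],p['cy'],np.array(p['eye']),R.from_rotvec(p['attitude']).as_matrix()
def ray(c,px):
    f,cx,cy,e,A=c; d=A@np.array([(px[0]-cx)/f,-(px[1]-cy)/f,-1]); return e,d/np.linalg.norm(d)
def onz(c,px,z):
    e,d=ray(c,px); return e+d*(z-e[2])/d[2]
def tri(obs):
    A=0;b=0
    for c,px in obs:
        e,d=ray(c,px); P=np.eye(3)-np.outer(d,d); A=A+P; b=b+P@e
    X=np.linalg.solve(A,b)
    return X,[round(float(np.linalg.norm(np.cross(X-e,d))),2) for e,d in (ray(c,p) for c,p in obs)]
def proj(c,X):
    f,cx,cy,e,A=c; v=A.T@(np.array(X)-e); return np.array([cx-f*v[0]/v[2],cy+f*v[1]/v[2]])
def blobs(im,col,roi,amin=8):
    h=cv2.cvtColor(im,cv2.COLOR_BGR2HSV).astype(int); H,S,V=h[...,0],h[...,1],h[...,2]
    m={'red':((H<8)|(H>172))&(S>130)&(V>60),'blue':(abs(H-112)<12)&(S>120)&(V>50),'green':(abs(H-62)<15)&(S>120),
       'yellow':(abs(H-24)<8)&(S>130),'white':(S<35)&(V>185)}[col].astype(np.uint8)
    k=np.zeros_like(m); x0,y0,x1,y1=roi; k[y0:y1,x0:x1]=1
    n,l,s,c=cv2.connectedComponentsWithStats(m*k)
    return [(c[i],s[i]) for i in range(1,n) if s[i,4]>=amin]
E
python3 - <<'E'
from h import *
S=cv2.imread('pics/scene0.png');D=cv2.imread('pics/side0.png')
rs={'red':[(205,125,262,185),(180,230,250,330)],'blue':[(205,125,262,185),(180,230,250,330)],'white':[(255,225,330,320),(250,135,315,190)],'yellow':[(210,200,245,240),(280,210,300,250)],'green':[(195,175,225,200),(255,250,295,290)]}
for k,v in rs.items():
    for im,r in zip((S,D),v):
        print(k,[(c.round(1).tolist(),s.tolist()) for c,s in blobs(im,k,r)])
a=cv2.resize(S[122:186,200:270],None,fx=5.5,fy=5.5,interpolation=3);b=cv2.resize(D[225:335,165:295],None,fx=3,fy=3,interpolation=3)
o=np.zeros((352,780,3),np.uint8);o[:a.shape[0],:385]=a[:352,:385];o[:330,388:778]=b
cv2.imwrite('pics/crop1.png',o)
E
```

```text
red [([237.8, 151.9], [235, 149, 6, 6, 18])]
red [([221.8, 247.5], [217, 242, 11, 11, 61])]
blue [([219.8, 137.9], [217, 135, 6, 6, 15]), ([228.6, 144.6], [226, 142, 6, 6, 19])]
blue [([216.9, 269.6], [211, 263, 13, 14, 87]), ([210.7, 294.2], [205, 287, 13, 15, 102])]
white [([292.8, 254.1], [263, 231, 62, 43, 1153]), ([327.2, 266.7], [326, 265, 4, 5, 11]), ([322.9, 285.8], [321, 284, 4, 4, 8]), ([304.4, 304.8], [294, 297, 22, 16, 192])]
white [([303.3, 147.2], [297, 144, 13, 8, 60]), ([276.3, 171.4], [257, 156, 38, 27, 666]), ([291.4, 158.1], [288, 158, 7, 2, 8]), ([284.5, 187.0], [282, 185, 6, 5, 26])]
yellow [([223.6, 211.8], [218, 205, 12, 15, 81])]
yellow [([289.0, 233.2], [285, 223, 9, 22, 114])]
green [([210.6, 187.5], [203, 185, 18, 8, 77])]
green [([274.5, 270.2], [264, 260, 22, 22, 243])]
```

View pics/crop1.png

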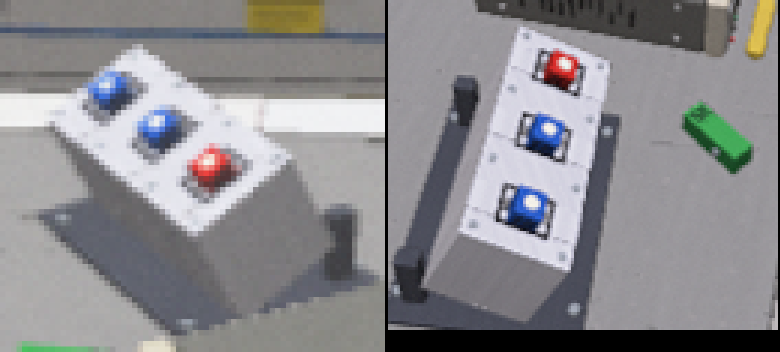

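The crop shows the red ribbed top in the right bay (mouth_c), with a pale spot on its flat top, and both blues latched beside it. The green piece lies apart on the table.

Run:
```python
from h import *
cs,cd=cam('scene'),cam('side')
# visual cart centres (bbox) in both
for n,a,b in [('red',(238,152),(222.5,247.5)),('blue1',(229,145),(217.3,269.8)),('blue2',(220,138),(211.3,294.5)),
  ('corner top-left scene/ near',(200+288/5.5,122+155/5.5),(165+(608-388)/3,225+66/3)),('c2',(200+197/5.5,122+233/5.5),(165+(525-388)/3,225+30/3)),
  ('c3',(200+50/5.5,122+115/5.5),(165+(470-388)/3,225+232/3)),('c4',(200+140/5.5,122+47/5.5),(165+(570-388)/3,225+268/3)),
  ('tray',(294,253),(276,170)),('lens',(304.4,304.8),(303.3,147.2)),('yellow',(223.6,211.8),(289,233.2)),('green',(210.6,187.5),(274.5,270.2))]:
    print(n,*tri([(cs,a),(cd,b)]))
for p in [(263,247),(292,232),(326,257),(297,277)]: print('tray rim',onz(cs,p,28))
```

```text
red [531.45 175.93 119.13] [0.42, 0.42]
blue1 [524.38 245.71 117.41] [0.78, 0.78]
blue2 [516.45 315.96 117.83] [1.03, 1.03]
corner top-left scene/ near [533.71 142.33 121.05] [42.35, 42.35]
c2 [542.46 144.32 100.43] [38.39, 38.39]
c3 [517.71 348.74  99.72] [37.05, 37.05]
c4 [510.31 342.04 123.41] [43.11, 43.11]
tray [ 478.42 -332.94   19.88] [0.96, 0.96]
lens [ 394.45 -528.54   15.73] [0.66, 0.66]
yellow [377.9  -20.3   11.25] [0.6, 0.6]
green [395.39 137.24  17.7 ] [0.7, 0.7]
tray rim [ 401.34 -270.91   28.  ]
tray rim [ 523.49 -247.51   28.  ]
tray rim [ 553.11 -401.73   28.  ]
tray rim [ 426.18 -435.76   28.  ]
```

```bash
cat >> h.py <<'E'
Y=np.array([-.1055,.9944,0]); U=np.array([Y[1],-Y[0],0]); t25=np.radians(25)
Z=-np.sin(t25)*U+np.cos(t25)*np.array([0,0,1.]); X=np.cross(Y,Z)
RB=R.from_matrix(np.c_[-X,Y,-Z])      # tool aligned to the bank
def go(p,Rt=RB,lim=0.95):
    t,r=pose(); s=r.inv().apply(np.array(p)-t)/150; w=(r.inv()*Rt).as_rotvec()/(np.pi/4)
    n=int(np.ceil(max(abs(s).max(),abs(w).max())/lim)); print('now',t,'shift',s.round(3),'turn',w.round(3),'calls',n,'rows',round(np.linalg.norm(s)*150/62.5,1),np.degrees(np.linalg.norm(w)*np.pi/4)/10.7)
E
python3 - <<'E'
from h import *
go((486,171,215)); go((360,375,230))
E
```

```text
now [234.42 578.92 222.09] shift [-2.58 -1.89  0.05] turn [-0.14 -0.55 -0.61] calls 3 rows 7.7 3.500803511845908
now [234.42 578.92 222.09] shift [-1.29 -0.95 -0.05] turn [-0.14 -0.55 -0.61] calls 2 rows 3.8 3.500803511845908
```

```bash
python3 -m inch '[[-0.24,-0.18,0,-0.04,-0.15,-0.16,-1],[-0.48,-0.35,0,-0.07,-0.3,-0.32,-1],[-0.72,-0.53,0,-0.11,-0.44,-0.48,-1],[-0.95,-0.7,0,-0.14,-0.55,-0.61,-1],[-0.95,-0.7,0,-0.14,-0.55,-0.61,-1]]'
python3 - <<'E'
from h import *
go((486,171,215))
E
```

```text
t: 0.78
ee_pos: [326.6, 425.1, 221.7]
orientation: [-0.138, 2.698, 0.03]
ft_force: [-0.3, -0.3, 0.2]
width: 88.0
grasp_force: 0.0
now [326.58 425.14 221.68] shift [-0.78 -1.79  0.42] turn [-0.    0.01 -0.  ] calls 2 rows 4.8 0.02938321258170393
```

```bash
python3 -m inch '[[-0.16,-0.38,0,0,0,0,-1],[-0.32,-0.75,0,0,0.01,0,-1],[-0.42,-0.98,0,0,0.01,0,-1]]'; python3 -m inch '[[-0.15,-0.3,0.16,0,0,0,0],[-0.3,-0.6,0.3,0,0,0,0],[-0.36,-0.81,0.42,0,0,0,0],[-0.36,-0.81,0.42,0,0,0,0],[-0.36,-0.81,0.42,0,0,0,0]]'
python3 - <<'E'
from h import *
T=pose(); im=ctrl.get_image('wrist')[:,:,::-1]; cv2.imwrite('pics/w1.png',im)
c=cam('wrist',T); print(T[0]); print(proj(c,(528.5,175.6,124.7)))
for k in('red','blue'): print(k,[(q.round(1).tolist(),s.tolist()) for q,s in blobs(im,k,(0,0,512,384),60)])
E
```

```text
t: 1.15
ee_pos: [400.2, 287.4, 250.2]
orientation: [-0.136, 2.705, 0.036]
ft_force: [0.3, 0.0, 0.4]
width: 87.9
grasp_force: 0.0
t: 1.78
ee_pos: [487.1, 175.7, 214.8]
orientation: [-0.137, 2.705, 0.035]
ft_force: [0.9, 0.5, 0.9]
width: 44.8
grasp_force: 0.0
[487.1  175.71 214.77]
[248.81 188.88]
red [([249.5, 188.0], [238, 178, 24, 22, 348])]
blue [([394.4, 185.3], [382, 172, 27, 28, 460]), ([321.9, 187.2], [310, 176, 25, 24, 405]), ([463.5, 225.7], [407, 197, 105, 61, 373])]
```

View pics/w1.png

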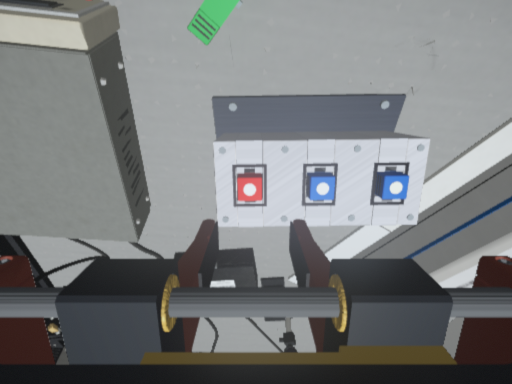

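The wrist view shows red at (249,189) and blues at (322,188) and (395,187). The predicted red pixel (248.8,188.9) agrees. The bank is square to the tool. Next: fine measurement from the label spots.

```bash
cat >> h.py <<'E'
def spots(im,T,boxes,z=None):
    out=[]
    for x,y in boxes:
        w=im[y-9:y+10,x-9:x+10].astype(int); m=(w.min(2)>150)
        yy,xx=np.nonzero(m); out.append((xx.mean()+x-9,yy.mean()+y-9,m.sum()))
    return out
E
python3 - <<'E'
from h import *
T=pose(); im=cv2.imread('pics/w1.png'); c=cam('wrist',T)
sp=spots(im,T,[(249,189),(322,188),(395,187)])
cs,cd=cam('scene'),cam('side')
P=[]
for s in sp:
    p=onz(c,s[:2],124.7); P.append(p); print(np.array(s),p)
d=P[2]-P[0]; print('row',d,np.linalg.norm(d),'yaw',np.degrees(np.arctan2(-d[0],d[1])))
S=cv2.imread('pics/scene0.png');D=cv2.imread('pics/side0.png')
a=spots(S[:, :],None,[(238,152)]);b=spots(D,None,[(222,247)]);print(a,b)
print('tri',*tri([(c,sp[0][:2]),(cs,a[0][:2]),(cd,b[0][:2])]))
go(P[0]+8*Z)
E
```

```text
[249.19 189.09 138.  ] [528.62 176.43 124.7 ]
[322.22 188.25 134.  ] [520.54 246.54 124.7 ]
[395.66 187.37 131.  ] [512.4  316.81 124.7 ]
row [-16.22 140.38   0.  ] 141.31172491081077 yaw 6.592704358867298
[(np.float64(237.94142259414227), np.float64(151.63598326359832), np.int64(239))] [(np.float64(222.03191489361703), np.float64(246.04255319148936), np.int64(188))]
tri [531.75 175.6  121.9 ] [1.18, 1.51, 2.25]
now [486.84 176.09 214.9 ] shift [ 0.   -0.03  0.61] turn [ 0.   -0.   -0.01] calls 1 rows 1.5 0.02455037880337687
```

```bash
python3 -m inch '[[0,0,0.2,0,0,0,1],[0,-0.015,0.4,0,0,0,1],[0,-0.03,0.53,0,0,0,1],[0,-0.03,0.53,0,0,0,1],[0,-0.03,0.53,0,0,0,1]]'
python3 - <<'E'
from h import *
T=pose(); im=ctrl.get_image('wrist')[:,:,::-1]; cv2.imwrite('pics/w2.png',im)
c=cam('wrist',T); pr=proj(c,(528.6,176.2,124.7)); print(T[0],pr)
pb=proj(c,(520.5,246.5,124.7));pc=proj(c,(512.4,316.8,124.7));print(pb,pc)
cv2.imwrite('pics/w2c.png',im[60:384,100:512])
E
```

```text
t: 2.45
ee_pos: [520.1, 175.1, 143.0]
orientation: [-0.14, 2.704, 0.035]
ft_force: [-0.8, 0.2, -0.0]
width: 0.8
grasp_force: 0.0
[520.12 175.09 143.04] [253.79 221.15]
[355.21 220.14] [457.05 219.12]
```

View pics/w2c.png

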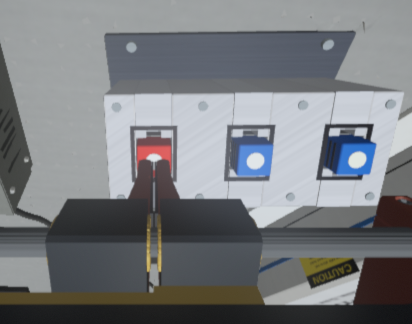

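The wrist crop shows the closed fingers over the red cartridge, spot at about (253,219), blue spots at (355,220) and (457,218), all on prediction.

Run:
```python
from h import *
T2=pose(); c2=cam('wrist',T2); im2=cv2.imread('pics/w2.png')
c1=cam('wrist',(np.array([487.1,175.71,214.77]),T2[1])); im1=cv2.imread('pics/w1.png')
a=spots(im1,0,[(322,188),(395,187)]);b=spots(im2,0,[(355,220),(457,218)]);print(b)
for p,q in zip(a,b): print(*tri([(c1,p[:2]),(c2,q[:2])]))
v=T2[0]-np.array([528.6,176.2,124.7]); print('off bank xyz',v@X,v@Y,v@Z)
```

```text
[(np.float64(355.0), np.float64(220.5), np.int64(234)), (np.float64(456.8), np.float64(219.4391304347826), np.int64(230))]
[519.06 245.22 126.78] [0.06, 0.06]
[511.34 315.03 126.4 ] [0.12, 0.12]
off bank xyz 0.19007631445779957 -0.33680522783064804 20.422339184475696
```

Measured height is 126.5 mm against the expected 124.7, which is fine. I approach to about 5 mm, then press in small steps.

```bash
python3 -m inch '[[0,0,0.06,0,0,0,1],[0,0.002,0.1,0,0,0,1],[0,0.002,0.11,0,0,0,1],[0,0.002,0.12,0,0,0,1],[0,0.002,0.13,0,0,0,1],[0,0.002,0.13,0,0,0,1]]'; python3 -m inch '[[0,0,0.01,0,0,0,1],[0,0,0.02,0,0,0,1],[0,0,0.02,0,0,0,1]]'
```

```text
t: 3.25
ee_pos: [528.4, 175.3, 124.8]
orientation: [-0.138, 2.705, 0.034]
ft_force: [-2.9, 0.0, 5.4]
width: 0.2
grasp_force: 3.1
t: 3.62
ee_pos: [529.6, 175.5, 122.3]
orientation: [-0.138, 2.704, 0.034]
ft_force: [-3.9, -0.5, 5.9]
width: 0.3
grasp_force: 3.7
```

```bash
python3 -m inch '[[0,0,0.007,0,0,0,1],[0,0,0.013,0,0,0,1],[0,0,0.013,0,0,0,1]]'; python3 -m inch '[[0,0,0.007,0,0,0,1],[0,0,0.007,0,0,0,1]]'; python3 -m inch '[[0,0,0.007,0,0,0,1],[0,0,0.007,0,0,0,1]]'
```

```text
t: 4.0
ee_pos: [530.4, 175.5, 120.6]
orientation: [-0.138, 2.704, 0.034]
ft_force: [-4.9, 0.3, 7.7]
width: 0.1
grasp_force: 4.3
t: 4.25
ee_pos: [530.9, 175.6, 119.7]
orientation: [-0.138, 2.704, 0.034]
ft_force: [-4.7, -0.9, 8.6]
width: 0.5
grasp_force: 4.4
t: 4.5
ee_pos: [531.3, 175.7, 118.8]
orientation: [-0.138, 2.704, 0.034]
ft_force: [-4.4, -0.1, 7.8]
width: 0.0
grasp_force: 4.6
```

```bash
python3 -m inch '[[0,0,0.006,0,0,0,1],[0,0,0.006,0,0,0,1]]'; python3 -m inch '[[0,0,0.006,0,0,0,1],[0,0,0.006,0,0,0,1]]'
```

```text
t: 4.75
ee_pos: [531.7, 175.7, 118.0]
orientation: [-0.138, 2.704, 0.034]
ft_force: [-4.0, -0.8, 8.4]
width: 0.4
grasp_force: 4.7
t: 5.0
ee_pos: [532.1, 175.7, 117.2]
orientation: [-0.138, 2.704, 0.034]
ft_force: [-5.0, -0.6, 7.8]
width: 0.8
grasp_force: 4.8
```

```bash
python3 -m inch '[[0,0,0.005,0,0,0,1],[0,0,0.005,0,0,0,1]]'; python3 -m inch '[[0,0,0.005,0,0,0,1],[0,0,0.005,0,0,0,1]]'
```

```text
t: 5.25
ee_pos: [532.4, 175.8, 116.9]
orientation: [-0.138, 2.704, 0.034]
ft_force: [-6.4, -0.9, 14.3]
width: 0.3
grasp_force: 7.8
t: 5.5
ee_pos: [532.8, 176.0, 116.9]
orientation: [-0.138, 2.703, 0.035]
ft_force: [-11.6, -1.6, 23.4]
width: 0.6
grasp_force: 12.9
```

Hard stop reached at about 25 N, below the 30 N limit, so the latch has tripped. Retreat straight out.

```bash
python3 -m inch '[[0,0,-0.05,0,0,0,1],[0,0,-0.25,0,0,0,1],[0,0,-0.45,0,0,0,1],[0,0,-0.45,0,0,0,0],[0,0,-0.45,0,0,0,0],[0,0,-0.45,0,0,0,0],[0,0,-0.45,0,0,0,0]]'
python3 - <<'E'
from h import *
T=pose(); im=ctrl.get_image('wrist')[:,:,::-1]; cv2.imwrite('pics/w3.png',im)
c=cam('wrist',T); t0=np.array([528.6,176.2,124.7]); print(T[0],proj(c,t0),proj(c,t0+16*Z))
cv2.imwrite('pics/w3c.png',im[60:384,100:512])
go(t0+8*Z); v=T[0]-t0; print(v@X,v@Y,v@Z)
E
```

```text
t: 6.38
ee_pos: [504.3, 172.6, 175.5]
orientation: [-0.139, 2.706, 0.033]
ft_force: [-0.9, -0.3, 0.0]
width: 37.2
grasp_force: 0.0
[504.29 172.57 175.52] [254.8  205.11] [254.89 212.  ]
now [504.34 172.59 175.69] shift [-0.01  0.01  0.32] turn [ 0.   -0.01 -0.01] calls 1 rows 0.8 0.029035090132253777
-0.7791890813907122 -1.0401442681166755 56.44053595688928
```

View pics/w3c.png

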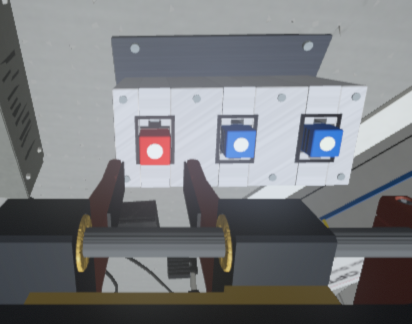

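Red has sprung out: spot at (254,211) against a predicted (255,212). Both blues are still latched. I now descend with the fingers astride and grip.

```bash
python3 -m inch '[[-0.005,0.007,0.12,0,0,0,0],[-0.005,0.007,0.24,0,0,0,0],[-0.005,0.007,0.34,0,0,0,0],[-0.005,0.007,0.425,0,0,0,0],[-0.005,0.007,0.425,0,0,0,0]]'; python3 -m inch '[[0,0,0,0,0,0,0.3],[0,0,0,0,0,0,0.45],[0,0,0,0,0,0,1],[0,0,0,0,0,0,1],[0,0,0,0,0,0,1]]'
```

```text
t: 7.05
ee_pos: [531.5, 176.5, 117.8]
orientation: [-0.139, 2.707, 0.033]
ft_force: [0.2, -0.1, 0.8]
width: 43.7
grasp_force: 0.0
t: 7.68
ee_pos: [531.9, 176.8, 119.3]
orientation: [-0.138, 2.704, 0.034]
ft_force: [-0.5, 0.2, 1.6]
width: 23.8
grasp_force: 29.9
```

```bash
python3 -m inch '[[0,0,-0.05,0,0,0,1],[0,0,-0.1,0,0,0,1],[0,0,-0.15,0,0,0,1]]'; python3 -m inch '[[0,0,-0.1,0,0,0,1],[0,0,-0.2,0,0,0,1],[0,0,-0.35,0,0,0,1],[0,0,-0.55,0,0,0,1],[0,0,-0.7,0,0,0,1],[0,0,-0.7,0,0,0,1]]'
python3 - <<'E'
from h import *
t,r=pose(); print(t,r.as_matrix()); 
im=ctrl.get_image('side')[:,:,::-1]; cv2.imwrite('pics/side1.png',im)
im=ctrl.get_image('scene')[:,:,::-1]; cv2.imwrite('pics/scene1.png',im); cv2.imwrite('pics/scene1c.png',cv2.resize(im[90:330,150:390],None,fx=2.4,fy=2.4))
E
```

```text
t: 8.05
ee_pos: [522.1, 175.7, 140.0]
orientation: [-0.138, 2.705, 0.034]
ft_force: [1.7, 0.2, -0.8]
width: 24.4
grasp_force: 29.9
t: 8.8
ee_pos: [478.0, 171.1, 236.4]
orientation: [-0.138, 2.703, 0.036]
ft_force: [-0.1, -0.4, -1.6]
width: 23.7
grasp_force: 29.9
[478.04 171.12 236.37] [[-0.9  -0.1   0.42]
 [-0.09  0.99  0.05]
 [-0.42  0.   -0.91]]
```

View pics/scene1c.png

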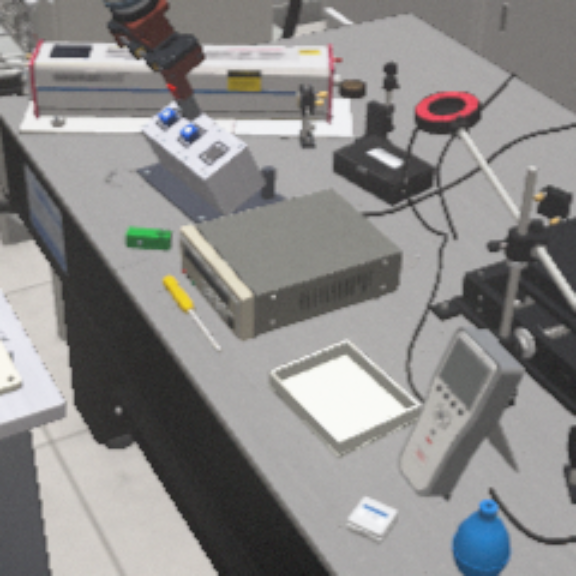

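The cartridge is out and held, the blue pair is undisturbed and the driver and box are unmoved. Next: measure the tray and the two obstacles (instrument box, handheld meter).

Run:
```python
from h import *
cs,cd=cam('scene'),cam('side')
k=lambda x,y:(150+x/2.4,90+y/2.4)
for p in[(272,374),(348,343),(420,405)]: print('rim',onz(cs,k(*p),28))
print('meter base',onz(cs,k(405,488),0),onz(cs,k(440,495),0))
print('box top near-right corner',*tri([(cs,k(250,293)),(cd,(291,182))]), 'near-left',*tri([(cs,k(182,232)),(cd,(279,222))]))
print('meter top',*tri([(cs,k(462,328)),(cd,(266,101))]))
im=cv2.imread('pics/side1.png')
S=cv2.imread('pics/scene1.png')
for q,r,n in((S,(255,225,326,280),0),(im,(250,150,300,190),1)):
    print([(c.round(1).tolist(),s.tolist()) for c,s in blobs(q,'white',r,100)])
f=lambda a:np.array(a)
v=f([0,0,-1]); u=f([-.1055,.9944,0]); RD=R.from_matrix(np.c_[np.cross(u,v),u,v]); 
go((478,171,270),RD); go((478,-333,270),RD)
```

```text
rim [ 405.01 -266.37   28.  ]
rim [ 529.83 -256.18   28.  ]
rim [ 545.71 -407.01   28.  ]
meter base [ 463.8  -498.39    0.  ] [ 495.   -527.33    0.  ]
box top near-right corner [ 409.5 -177.    97.3] [8.26, 8.26] near-left [407.11  17.04  88.6 ] [1.68, 1.68]
meter top [ 544.11 -482.45  218.05] [14.44, 14.44]
[([292.8, 254.0], [263, 231, 62, 43, 1155])]
[]
now [477.94 170.86 234.53] shift [-0.1   0.   -0.21] turn [ 0.    0.55 -0.  ] calls 1 rows 0.6 2.320918406371983
now [477.94 170.86 234.53] shift [ 0.21 -3.34 -0.37] turn [ 0.    0.55 -0.  ] calls 4 rows 8.1 2.320918406371983
```

```bash
python3 -m inch '[[0,-0.25,-0.1,0,0.2,0,1],[0.05,-0.5,-0.2,0,0.4,0,1],[0.05,-0.75,-0.3,0,0.55,0,1],[0.05,-0.95,-0.3,0,0.55,0,1]]'
python3 - <<'E'
from h import *
u=Y;v=np.array([0,0,-1.]); RD=R.from_matrix(np.c_[np.cross(u,v),u,v]); 
go((440,-322,250),RD)
E
```

```text
t: 9.4
ee_pos: [469.1, 25.0, 271.8]
orientation: [-0.16, 3.137, 0.004]
ft_force: [0.2, -0.4, -0.9]
width: 24.0
grasp_force: 29.9
now [469.12  24.96 271.79] shift [ 0.43 -2.28  0.14] turn [ 0.    0.   -0.01] calls 3 rows 5.6 0.024618332902294843
```

```bash
python3 -m inch '[[0.08,-0.33,0,0,0,0,1],[0.14,-0.65,0,0,0,0,1],[0.2,-0.95,0,0,0,0,1]]'; python3 -m inch '[[0.05,-0.33,0,0,0,0,1],[0.1,-0.65,0,0,0,0,1],[0.1,-0.95,0,0,0,0,1]]';  python3 -m inch '[[0.05,-0.2,0.1,0,0,0,1],[0.1,-0.38,0.14,0,0,0,1],[0.1,-0.38,0.14,0,0,0,1],[0.1,-0.38,0.14,0,0,0,1]]'
python3 - <<'E'
from h import *
T=pose(); im=ctrl.get_image('wrist')[:,:,::-1]; cv2.imwrite('pics/w4.png',im); print(T[0]); c=cam('wrist',T)
print([(q.round(1).tolist(),s.tolist()) for q,s in blobs(im,'white',(0,0,512,384),300)])
for p in [(405,-266,28),(530,-256,28),(546,-407,28),(420,-418,28)]: print(proj(c,p))
E
```

```text
t: 9.78
ee_pos: [451.6, -119.9, 270.2]
orientation: [0.161, -3.137, -0.005]
ft_force: [0.2, 0.5, -1.0]
width: 23.9
grasp_force: 29.9
t: 10.15
ee_pos: [451.1, -263.3, 269.7]
orientation: [0.16, -3.137, -0.006]
ft_force: [1.2, 0.5, -0.8]
width: 23.9
grasp_force: 29.9
t: 10.65
ee_pos: [442.7, -319.2, 249.2]
orientation: [-0.161, 3.137, 0.006]
ft_force: [-0.3, -0.1, 0.2]
width: 24.0
grasp_force: 29.9
[ 442.69 -319.19  249.19]
[([101.5, 111.5], [81, 91, 43, 43, 933]), ([241.3, 176.1], [185, 139, 117, 91, 7599]), ([445.3, 172.9], [386, 161, 126, 26, 1445]), ([253.6, 248.5], [243, 239, 22, 20, 336])]
[294.84 141.2 ]
[289.48 226.71]
[186.66 227.27]
[181.69 140.9 ]
```

View pics/w4.png

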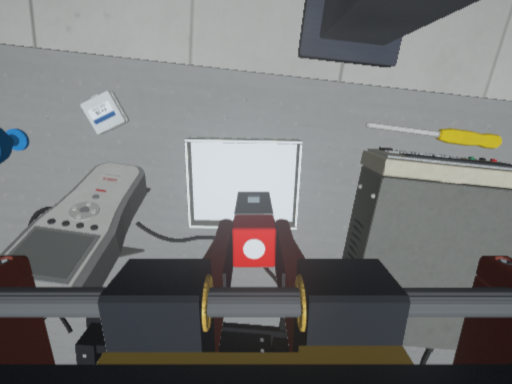

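The wrist view shows the tray at (185–301, 139–230), the cartridge held at (254,249), the meter at (80,220) and the lens box at (103,112). Now fix the tray centre.

Run:
```python
from h import *
T=pose(); c=cam('wrist',T); cs=cam('scene'); k=lambda x,y:(150+x/2.4,90+y/2.4)
C=[onz(c,p,28) for p in[(301,139),(299.5,230),(188,230),(185,139)]]
print(np.array(C),'ctr',np.mean(C,0))
for w,s in [((301,139),(272,374)),((299.5,230),(348,343)),((188,230),(420,405))]: print('rim tri',*tri([(c,w),(cs,k(*s))]))
print('cart foot/top check: expected foot z',T[0][2]-46)
u=Y;v=np.array([0,0,-1.]); RD=R.from_matrix(np.c_[np.cross(u,v),u,v])
p=np.mean(C,0)+18*Y; print(p); go((p[0],p[1],70),RD); go((p[0],p[1],50),RD)
```

```text
[[ 401.59 -258.06   28.  ]
 [ 534.25 -240.26   28.  ]
 [ 550.87 -404.86   28.  ]
 [ 417.49 -413.71   28.  ]] ctr [ 476.05 -329.22   28.  ]
rim tri [ 405.19 -258.82   22.4 ] [3.55, 3.55]
rim tri [ 543.19 -235.92    8.47] [0.38, 0.38]
rim tri [ 549.68 -404.71   25.87] [2.03, 2.03]
cart foot/top check: expected foot z 203.59810120975516
[ 474.15 -311.32   28.  ]
now [ 442.91 -319.02  249.6 ] shift [-0.21  0.03  1.2 ] turn [ 0.  0. -0.] calls 2 rows 2.9 0.02282240749692877
now [ 442.91 -319.02  249.6 ] shift [-0.21  0.03  1.33] turn [ 0.  0. -0.] calls 2 rows 3.2 0.02282240749692877
```

```bash
python3 -m inch '[[-0.1,0.02,0.3,0,0,0,1],[-0.21,0.03,0.65,0,0,0,1],[-0.21,0.03,0.95,0,0,0,1]]'; python3 -m inch '[[0,0,0.1,0,0,0,1],[0,0,0.18,0,0,0,1],[0,0,0.21,0,0,0,1],[0,0,0.24,0,0,0,1],[0,0,0.27,0,0,0,1],[0,0,0.29,0,0,0,1],[0,0,0.3,0,0,0,1],[0,0,0.3,0,0,0,1]]'
```

```text
t: 11.08
ee_pos: [475.3, -310.5, 106.5]
orientation: [-0.165, 3.135, 0.003]
ft_force: [-0.4, 0.0, -0.3]
width: 23.6
grasp_force: 29.9
t: 12.08
ee_pos: [474.0, -311.6, 62.6]
orientation: [-0.161, 3.136, 0.004]
ft_force: [0.5, -0.4, -1.6]
width: 23.6
grasp_force: 29.9
```

```bash
python3 -m inch '[[0,0,0.015,0,0,0,1],[0,0,0.03,0,0,0,1],[0,0,0.045,0,0,0,1],[0,0,0.055,0,0,0,1],[0,0,0.055,0,0,0,1]]';  python3 -m inch '[[0,0,0.007,0,0,0,1],[0,0,0.013,0,0,0,1],[0,0,0.013,0,0,0,1]]'
```

```text
t: 12.7
ee_pos: [473.9, -311.5, 54.2]
orientation: [-0.161, 3.136, 0.004]
ft_force: [-0.1, 0.6, -1.5]
width: 23.7
grasp_force: 29.9
t: 13.08
ee_pos: [474.0, -311.5, 52.3]
orientation: [-0.161, 3.136, 0.004]
ft_force: [0.5, -0.2, -0.9]
width: 23.5
grasp_force: 29.9
```

```bash
python3 -m inch '[[0,0,0.007,0,0,0,1],[0,0,0.007,0,0,0,1]]';  python3 -m inch '[[0,0,0.007,0,0,0,1],[0,0,0.007,0,0,0,1]]'; python3 -m inch '[[0,0,0.006,0,0,0,1],[0,0,0.006,0,0,0,1]]'
```

```text
t: 13.32
ee_pos: [474.1, -311.6, 51.3]
orientation: [-0.161, 3.136, 0.004]
ft_force: [-0.6, -1.8, -0.8]
width: 24.1
grasp_force: 29.9
t: 13.58
ee_pos: [474.3, -311.8, 51.2]
orientation: [-0.161, 3.136, 0.003]
ft_force: [-1.8, 1.2, 9.9]
width: 23.7
grasp_force: 30.0
t: 13.82
ee_pos: [474.4, -311.8, 51.1]
orientation: [-0.162, 3.135, 0.003]
ft_force: [-3.3, 1.8, 17.3]
width: 23.9
grasp_force: 30.0
```

The foot is on the tray floor. Back off 1 mm, release slowly, rise.

```bash
python3 -m inch '[[0,0,-0.01,0,0,0,1],[0,0,-0.01,0,0,0,0.4],[0,0,-0.01,0,0,0,0.2],[0,0,-0.01,0,0,0,0],[0,0,-0.01,0,0,0,0]]'; python3 -m inch '[[0,0,-0.05,0,0,0,0],[0,0,-0.15,0,0,0,0],[0,0,-0.35,0,0,0,0],[0,0,-0.7,0,0,0,0],[0,0,-0.95,0,0,0,0],[0,0,-0.95,0,0,0,0]]'
python3 - <<'E'
from h import *
T=pose(); im=ctrl.get_image('wrist')[:,:,::-1]; print(T[0],proj(cam('wrist',T),(474,-311,74)))
S=ctrl.get_image('scene')[:,:,::-1]
o=np.zeros((384,800,3),np.uint8); o[:,:512]=im; o[:,512:]=cv2.resize(S[110:302,190:334],(288,384)) ; cv2.imwrite('pics/end.png',o)
E
```

```text
t: 14.45
ee_pos: [474.0, -311.5, 50.7]
orientation: [-0.162, 3.136, 0.004]
ft_force: [-1.0, 0.4, -0.6]
width: 43.4
grasp_force: 0.0
t: 15.2
ee_pos: [475.7, -313.3, 197.8]
orientation: [-0.161, 3.13, -0.003]
ft_force: [0.2, -0.4, -0.2]
width: 44.0
grasp_force: 0.0
[ 475.73 -313.26  197.8 ] [256.09 180.78]
```

View pics/end.png

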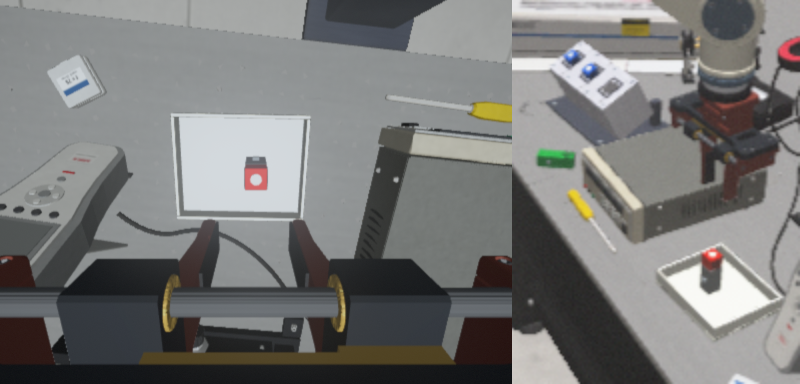

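The cartridge stands upright inside the tray, spot at (256,180), with the gripper clear. Both blues are latched and the bystanders have not moved.

```bash
python3 -c "
from workcell import ctrl
print(ctrl.close_job())"
```

```text
the job is handed in; nothing more can be done
None
```

The job is handed in at about 15 s of the 54 s: the red cartridge was released, pulled free and left standing in the white tray, with both blue cartridges still latched and nothing else visibly moved; the verdict itself was not returned to me.

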